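# Close the filter box of the bench dust extractor

### The job

Close the filter box: set the orange slotted cover squarely on the black gasket on top of the grey box, its slot passing over the brass wing nut, then turn the wing nut clockwise until it stops, so that it holds the cover. Leave the blue cover with the small round hole where it lies.

Things in the scene. Friction and masses are not known exactly. Their poses are not given: they have to be found in the camera images.
- slotted_cover_center (a point): Centre (half-way up) of the loose orange cover: a block 130 (x) x 60 (y) x 20 (z) mm, 0.08 to 0.17 kg, flat on the counter, with a through slot 62 mm long (along x) and 24 mm wide in its middle. Grasp it across its 60 mm width. x runs along its length, z up; either way round in x is right. Ribs at its ends stand 1 mm above its top.
- seat_center (a point): Point on the stud axis of the fixed grey filter box, level with the top of its black gasket (116 x 50 mm, 56 mm above the counter). x runs along the length of gasket and box, z up. The box is 150 (x) x 110 (y) mm, its top 6 mm below the gasket's; a hose spigot sticks out 30 mm at +x. A seated cover rests on the gasket, centre 10 mm above this point, length along x.
- wing_nut (a joint): Angle of the brass wing nut (rad), on the stud axis: 44 long, 10 thick (grasp it there), from 23 to 43 mm above seat_center (its foot 3 mm above a seated cover). At 0 its length is along seat_center's x. Grows clockwise seen from above; starts at 0 to 0.12, stop at 1.4, across the slot. Takes 0.05 N m, stays where left, sinks 2 mm in the whole turn.
- round_cover_center (a point): Centre (half-way up) of the loose blue cover, 130 x 60 x 20 mm, with only a 14 mm round hole: it does not fit over the wing nut and is to be left alone.

How it is judged:
On the way:
1. the orange cover lies seated on the gasket over the wing nut, which is not yet turned (horizontal distance between slotted_cover_center and seat_center below 0.012 m and z of slotted_cover_center in the frame of seat_center between 0.007 and 0.013 m and angle between the x axis of slotted_cover_center and the x axis of seat_center, either way round below 0.25 rad and value of joint wing_nut below 0.6 rad), for 0.2 s.
At the end, for the whole second after the job is handed in: The orange cover lies flat on the gasket (its centre within 12 mm sideways of the stud axis and 7 to 13 mm above the gasket's top, tilted less than 0.08 rad, its length within 0.25 rad of the box's) and the wing nut is turned clockwise to beyond 1.2 rad of its 1.4 (horizontal distance between slotted_cover_center and seat_center below 0.012 m and z of slotted_cover_center in the frame of seat_center between 0.007 and 0.013 m and angle between slotted_cover_center's own z axis and vertical below 0.08 rad and angle between the x axis of slotted_cover_center and the x axis of seat_center, either way round below 0.25 rad and value of joint wing_nut above 1.2 rad); the robot touches nothing.
It fails at once if the blue cover is moved by more than 30 mm (distance of round_cover_center from where it was at the start of the episode above 0.03 m).
It also fails if it takes over 54 s, if anything falls off the work surface, if the arm or the gripper's body presses on something with over 40 N, if the wrist force passes 120 N, or if a joint passes its speed limit or range.

### The arm

A 7-joint arm with a two-finger parallel gripper is mounted at the origin on a cart in front of the work surface, level with it; the furniture and walls round the work are solid. World frame = base frame: x ahead of the robot, y to its left, z up, the work surface at z = 0. Lengths are in m, angles in rad, forces in N, time in s.
With the tool pointing down it reaches from about 0.4 to 0.875 m from the base axis. Payload 6.5 kg.
Tool frame: the origin (TCP) lies between the finger pads; the fingertips stand 22 mm ahead of it and the grasp point (between the pads) lies 3 mm ahead of it; z points along the fingers, y is the line along which they close (so a half turn about z gives the same grasp; the last joint's range is limited). The gripper opens to 85 mm and grips with 20 to 120 N. Pads are 22 mm wide; open, the fingers measure 114 mm over their backs; the gripper's body (76 mm by 85 mm) begins 54 mm behind the grasp point. The pads swing forward as they close: fully open they stand 13 mm farther back than shut.
Start: joints at [1.182, 0.536, -0.004, 1.538, 0.003, 1.067, -0.071], TCP at [0.206, -0.616, 0.253] pointing down, gripper open.
Joint ranges: [-2.7, 2.7], [-0.37, 2.16], [-1.27, 1.26], [0.24, 2.4], [-1.31, 4.45], [0.19, 1.91], [-2.76, 2.76]. Speed limits (rad/s): [2.39, 2.39, 3.14, 3.14, 3.14, 3.14, 3.14].

### API

Orientations are given as a rotation vector (axis times angle).
In Python, from workcell import r gives the robot as it stands.
- The arm moves only by the tool step_arm, never from a script. Its argument "increments" is a list of rows, each a list of 3 entries, a list of its own where there are three numbers: the shift along the tool's x, y, z normalised to -1 to 1, where 1 is 0.3 m, then the turn, a rotation vector about the tool's x, y, z normalised to -1 to 1, where 1 is pi rad, then the opening, from -1 (shut) to 1 (fully open), so that 0 is half open. A call has 1 to 10 rows; each row shifts and turns the commanded pose from where the row before left it, along the tool's axes as they then stand; what a row does not reach is not made up. A row lasts 1/8 s, in which the tool goes at most 62.5 mm and 10.7 degrees, less where a joint would pass 70% of its speed; a pose out of reach is approached as far as the arm can. A call with a number of a shift or a turn outside -1 to 1 is refused whole. A call with a gripper value outside its range is refused whole. The fingers move at their own pace and stop on an object; the grip force is fixed at half the most. Time passes only in rows, so rows that do not move let the fingers close. It gives the time, the measured TCP pose, the force, the opening and the grip force at its end, in the units of the state.
- r.state(): the state, without advancing time (a new reading comes with each control period).
- r.get_image(name): name is "scene" or "top"; returns the picture (384x512x3 uint8, red, green, blue); there is no depth.
- r.get_calibration(name): a dict with "fx", "fy", "cx", "cy" (pixels), "rvec" (rotation vector, rad) and "tvec" (3), from world to camera coordinates, as OpenCV has them. Camera axes: x right, y down, z forward; pixel columns grow to the right and rows downward; lengths in m; the calibration is good to about 2 mm. A picture is of the moment at which its call begins. get_calibration takes no time and is no camera call.
- r.close_job(): hands the job in; it is judged then, once.
The state is a dict: "t": time; "q": joint angles; "joint_velocities": joint speeds; "effort": joint torques, N m; "tool_pos": TCP position; "orientation": TCP orientation; "wrist_force": force on the tool from outside, world axes, zero at the start; "moment": the same for the moment, N m; "gripper_width": finger opening in m; "finger_force": force on a finger pad.
Only numpy, scipy, OpenCV 4.12 (cv2) and the standard library are available. Lean on these libraries where they do the work, as an engineer would, in place of code of your own. Each camera call takes 0.05 s, during which the arm holds its last target. There are 200 camera calls.

## Working session

There is one attempt and no reset: what is moved stays moved. The work goes in short steps, Python scripts to look and compute and a tool call to move; the robot and the scene stay as the last step left them, time stands still between calls to the robot, and variables do not carry over. Pictures are saved under pics/ and viewed, at most 10 in all, crops included, and the job is handed in when it is done.

Besides the shell and the picture viewer there is one more tool, called after "Request:" by a JSON object that holds its "name" and its "arguments". step_arm: Moves the arm, as the interface text tells. Its arguments: {"type":"object","properties":{"increments":{"type":"array"}},"required":["increments"]}

```bash
mkdir -p pics; ls; python3 - <<'E'
from workcell import r
import cv2
for n in("scene","top"):
    im=r.get_image(n); cv2.imwrite(f"pics/{n}0.png",im[:,:,::-1]); print(n,r.get_calibration(n))
print(r.state())
E
```

```text
pics
scene {'fx': 397.0866235841481, 'fy': 397.0866235841481, 'cx': 258.2106828284084, 'cy': 193.04325694308503, 'rvec': array([ 0.60428495, -2.55676585,  1.34449823]), 'tvec': array([0.42499914, 0.28368364, 0.81196272])}
top {'fx': 372.02663733614713, 'fy': 372.02663733614713, 'cx': 261.19860369313824, 'cy': 190.3676096094445, 'rvec': array([ 2.11597386, -2.14784412,  0.20606168]), 'tvec': array([-0.10275448,  0.55955383,  0.83183685])}
{'t': 0.1, 'q': array([ 1.18182594,  0.53710058, -0.00445703,  1.53873885,  0.00262655,
        1.06729187, -0.07116229]), 'joint_velocities': array([-0.0018728 , -0.00151612, -0.000568  , -0.00253941,  0.00226809,
       -0.00030537, -0.00059452]), 'effort': array([ 2.76301274e-03, -5.84569824e+01,  1.05205815e+00, -2.59779453e+01,
        1.26211852e-02,  4.61424206e-03,  6.01167841e-06]), 'tool_pos': array([ 0.20600723, -0.61594739,  0.25250774]), 'orientation': array([-3.09926680e+00, -5.04783390e-01,  5.82625241e-04]), 'wrist_force': array([-0.05526789,  0.52672988,  0.1159541 ]), 'moment': array([-0.02442469, -0.03343529,  0.02257148]), 'finger_force': 0.0, 'gripper_width': 0.08565356636461562}
```

View pics/top0.png

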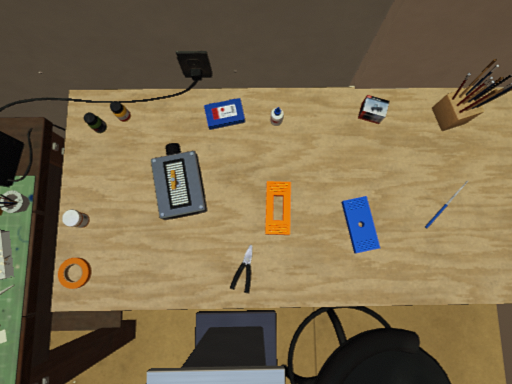

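View pics/scene0.png

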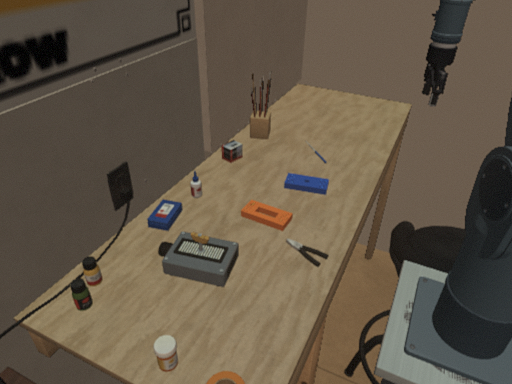

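The top view shows the grey box at about (179,185) with its spigot up at (173,149), the wing nut at (173,180), the orange cover at (278,208) and the blue cover at (361,225). The scene view agrees. Next I'll measure them by colour.

```bash
cat > h.py <<'E'
import numpy as np, cv2
from scipy.spatial.transform import Rotation as R
from workcell import r
def ray(n,px,z):
    c=r.get_calibration(n); M=R.from_rotvec(c["rvec"]).as_matrix(); o=-M.T@c["tvec"]
    px=np.atleast_2d(px).astype(float)
    d=np.c_[(px[:,0]-c["cx"])/c["fx"],(px[:,1]-c["cy"])/c["fy"],np.ones(len(px))]@M
    return (o+d*((z-o[2])/d[:,2])[:,None])[:,:2]
def rect(P):
    (cx,cy),(w,h),a=cv2.minAreaRect((P*1000).astype(np.float32))
    if w<h: w,h,a=h,w,a+90
    return np.round([cx,cy,w,h],1),round((a+90)%180-90,1)
def mask(im,lo,hi,box):
    m=cv2.inRange(cv2.cvtColor(im,cv2.COLOR_RGB2HSV),lo,hi); k=np.zeros_like(m)
    x0,y0,x1,y1=box; k[y0:y1,x0:x1]=m[y0:y1,x0:x1]
    return k
def big(m):
    cs,_=cv2.findContours(m,cv2.RETR_EXTERNAL,cv2.CHAIN_APPROX_NONE)
    return max(cs,key=cv2.contourArea)[:,0]
E
python3 - <<'E'
from h import *
im=r.get_image("top")
c=big(mask(im,(5,180,150),(20,255,255),(240,160,320,250))); print("cover",rect(ray("top",c,.02)))
g=big(mask(im,(90,20,30),(130,160,150),(140,155,215,225))); print("box .05",rect(ray("top",g,.05)))
hsv=cv2.cvtColor(im,cv2.COLOR_RGB2HSV)
w=big(mask(im,(8,100,60),(28,255,255),(158,160,195,210))); print(len(w),w.min(0),w.max(0)); print("nut",rect(ray("top",w,.097)))
w=big(cv2.morphologyEx(mask(im,(0,0,0),(180,255,45),(155,158,203,212)),cv2.MORPH_CLOSE,np.ones((25,25)))); print("gasket",rect(ray("top",w,.056)))
b=im[145:225,140:215,::-1]; a=im[170:250,240:320,::-1]
cv2.imwrite("pics/c1.png",cv2.resize(np.hstack([b,a]),None,fx=5,fy=5,interpolation=cv2.INTER_NEAREST))
s=r.get_image("scene"); 
m=big(mask(s,(8,100,60),(28,255,255),(180,228,215,250))); print("nut scene",m.mean(0),ray("scene",m.mean(0),.09))
E
```

```text
cover (array([ 521.4, -151.6,  130.8,   60.2]), -2.7)
box .05 (array([577.8,  89.3, 144. , 103.4]), 10.4)
49 [170 170] [176 189]
nut (array([577.7,  87.6,  44.2,  12.1]), 4.9)
gasket (array([571.1,  70.6, 134.6,  83.3]), 9.6)
nut scene [199.39130435 237.45652174] [[0.57996558 0.08800346]]
```

View pics/c1.png

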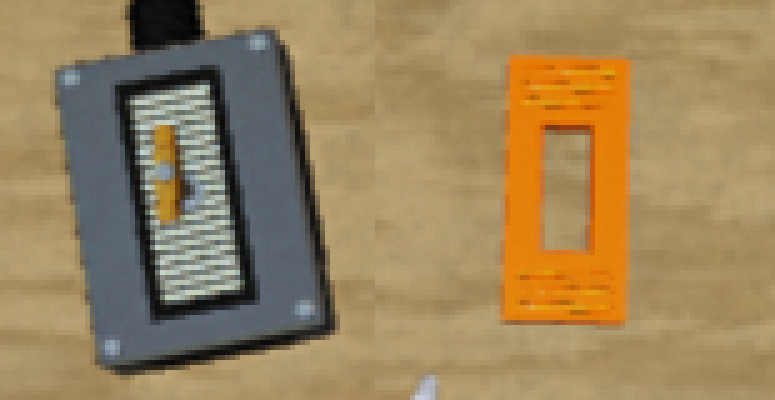

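Request:
{"name": "step_arm", "arguments": {"increments": [[[0,0,0],[0,0,-0.055],1],[[0,0,0],[0,0,-0.055],1],[[0,0,0],[0,0,-0.055],1],[[0,0,0],[0,0,-0.055],1],[[0,0,0],[0,0,-0.055],1],[[0,0,0],[0,0,-0.055],1],[[0,0,0],[0,0,-0.055],1],[[0,0,0],[0,0,-0.055],1],[[0,0,0],[0,0,-0.055],1],[[0,0,0],[0,0,-0.055],1]]}}

```text
t: 1.45
tool_pos: [0.206, -0.6163, 0.253]
orientation: [-1.622, -2.69, -0.0]
wrist_force: [0.2, 0.4, -0.5]
gripper_width: 0.0854
finger_force: 0.0
```

Request:
{"name": "step_arm", "arguments": {"increments": [[[0.089,0.165,0.01],[0,0,0],1],[[0.089,0.165,0.01],[0,0,0],1],[[0.089,0.165,0.01],[0,0,0],1],[[0.089,0.165,0.01],[0,0,0],1],[[0.089,0.165,0.01],[0,0,0],1],[[0.089,0.165,0.01],[0,0,0],1],[[0.089,0.165,0.01],[0,0,0],1],[[0.089,0.165,0.01],[0,0,0],1],[[0.089,0.165,0.01],[0,0,0],1],[[0.089,0.165,0.01],[0,0,0],1]]}}

```text
t: 2.7
tool_pos: [0.5228, -0.1497, 0.2232]
orientation: [1.63, 2.685, -0.0]
wrist_force: [1.3, -1.1, 0.8]
gripper_width: 0.0856
finger_force: 0.0
```

```bash
cat >> h.py <<'E'
def to(x,y,z,yaw):
    "remaining move in tool axes (normalised); yaw (deg) wanted for tool y"
    s=r.state(); M=R.from_rotvec(s["orientation"]).as_matrix()
    a=np.radians(yaw); Y=np.array([np.cos(a),np.sin(a),0]); Z=np.array([0,0,-1.]); T=np.c_[np.cross(Y,Z),Y,Z]
    rv=R.from_matrix(M.T@T).as_rotvec()
    d=np.array([x,y,z])-s["tool_pos"]
    print("t",round(s["t"],2),"pos",s["tool_pos"].round(4),"F",s["wrist_force"].round(1),"w",round(s["gripper_width"],4),"ff",s["finger_force"],"q",s["q"].round(2))
    print("shift now",(M.T@d/.3).round(4),"shift after turn",(T.T@d/.3).round(4),"turn",(rv/np.pi).round(4))
E
python3 -c "
from h import *
to(.5214,-.1516,.15,87.3)"
```

```text
t 2.7 pos [ 0.5228 -0.1497  0.2232] F [ 1.3 -1.1  0.8] w 0.0856 ff 0.0 q [ 0.63  0.45 -0.55  1.83  0.29  0.95  0.43]
shift now [-0.0033 -0.0068  0.2441] shift after turn [ 0.0042 -0.0064  0.2441] turn [-1.000e-04  1.000e-04 -3.324e-01]
```

Request:
{"name": "step_arm", "arguments": {"increments": [[[0,0,0],[0,0,-0.0554],1],[[0,0,0],[0,0,-0.0554],1],[[0,0,0],[0,0,-0.0554],1],[[0,0,0],[0,0,-0.0554],1],[[0,0,0],[0,0,-0.0554],1],[[0,0,0],[0,0,-0.0554],1],[[0,0,0.12],[0,0,0],1],[[0,0,0.12],[0,0,0],1],[[0,0,0],[0,0,0],1]]}}

```text
t: 3.82
tool_pos: [0.52, -0.1509, 0.1492]
orientation: [-0.073, -3.136, -0.002]
wrist_force: [1.2, -0.9, 0.7]
gripper_width: 0.0856
finger_force: 0.0
```

```bash
python3 -c "
from h import *
to(.5214,-.1516,.022,87.3)
im=r.get_image('top'); cv2.imwrite('pics/t2.png',cv2.resize(im[140:280,200:360,::-1],None,fx=4,fy=4))"
```

```text
t 3.83 pos [ 0.52   -0.1509  0.1492] F [ 1.2 -0.9  0.7] w 0.0856 ff 0.0 q [ 0.74  0.61 -0.72  1.87  0.52  0.86  1.28]
shift now [-0.007  -0.0027  0.4239] shift after turn [-0.0048 -0.0022  0.4239] turn [ 0.0004 -0.0017  0.0002]
```

View pics/t2.png

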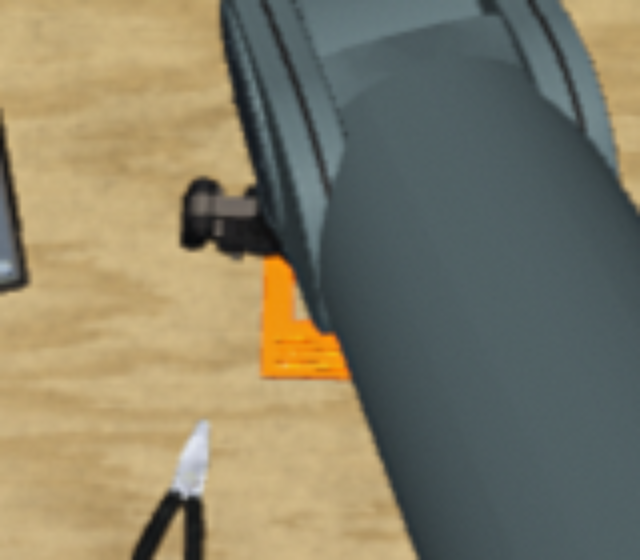

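The robot arm covers most of the cover in this view. The visible lower-left corner of the cover at about (262,378) and the finger at (215,215) look consistent with my estimate. I'll descend.

Request:
{"name": "step_arm", "arguments": {"increments": [[[-0.0048,-0.0022,0.15],[0,-0.0017,0],1],[[0,0,0.15],[0,0,0],1],[[0,0,0.08],[0,0,0],1],[[0,0,0.03],[0,0,0],1],[[0,0,0],[0,0,0],1]]}}

```text
t: 4.5
tool_pos: [0.5248, -0.1519, 0.0293]
orientation: [0.073, 3.134, -0.001]
wrist_force: [0.4, -0.6, -0.2]
gripper_width: 0.0856
finger_force: 0.0
```

```bash
python3 -c "
from h import *
to(.5214,-.1516,.022,87.3)
im=r.get_image('scene'); cv2.imwrite('pics/s2.png',cv2.resize(im[150:260,200:340,::-1],None,fx=5,fy=5))"
```

```text
t 4.5 pos [ 0.5248 -0.1519  0.0293] F [ 0.4 -0.6 -0.2] w 0.0856 ff 0.0 q [ 0.64  0.79 -0.58  1.91  0.69  0.65  1.15]
shift now [0.0115 0.0005 0.0243] shift after turn [0.0113 0.0005 0.0244] turn [-0.0001  0.0022  0.0001]
```

View pics/s2.png

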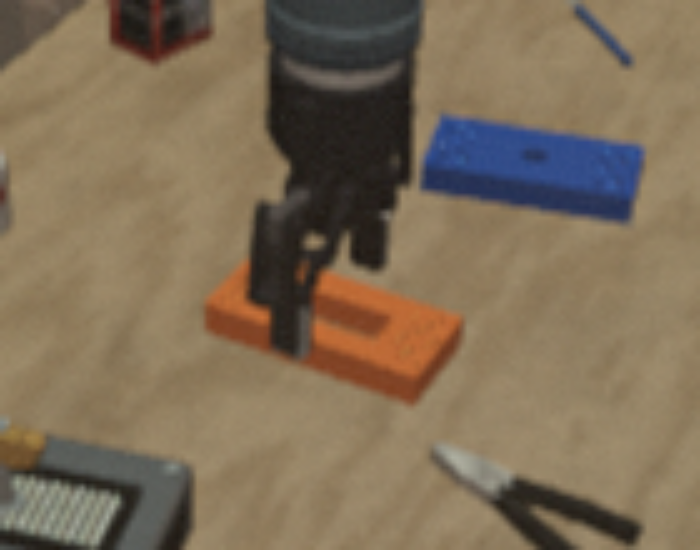

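The right-hand (far) finger is clear of the cover, and the near fingertip is at about (290,355), close to the middle of the long side. I'll work out the tip height.

Request:
{"name": "step_arm", "arguments": {"increments": [[[0,0,0],[0,0,0],1],[[0,0,0],[0,0,0],1]]}}

```text
t: 4.8
tool_pos: [0.5243, -0.1521, 0.0291]
orientation: [0.073, 3.134, -0.001]
wrist_force: [0.1, 0.7, 0.2]
gripper_width: 0.0854
finger_force: 0.0
```

```bash
python3 -c "
from h import *
to(.5214,-.1516,.022,87.3)
for z in (0,.005,.01,.015,.02): print(z,ray('scene',(258,221),z))"
```

```text
t 4.8 pos [ 0.5243 -0.1521  0.0291] F [0.1 0.7 0.2] w 0.0854 ff 0.0 q [ 0.64  0.79 -0.58  1.91  0.69  0.65  1.15]
shift now [0.01   0.0011 0.0237] shift after turn [0.0099 0.001  0.0238] turn [-0.0001  0.0021  0.0001]
0 [[ 0.53564046 -0.12764901]]
0.005 [[ 0.53301023 -0.12201852]]
0.01 [[ 0.53038001 -0.11638802]]
0.015 [[ 0.52774978 -0.11075752]]
0.02 [[ 0.52511956 -0.10512702]]
```

Request:
{"name": "step_arm", "arguments": {"increments": [[[0.01,0.001,0.037],[0,0.002,0],1],[[0,0,0],[0,0,0],1],[[0,0,0],[0,0,0],-1],[[0,0,0],[0,0,0],-1],[[0,0,0],[0,0,0],-1],[[0,0,0],[0,0,0],-1],[[0,0,0],[0,0,0],-1],[[0,0,0],[0,0,0],-1]]}}

```text
t: 5.8
tool_pos: [0.5212, -0.1513, 0.0175]
orientation: [-0.073, -3.14, 0.0]
wrist_force: [-0.4, -0.3, 5.7]
gripper_width: 0.0587
finger_force: 65.7
```

```bash
python3 -c "
from h import *
to(.5214,-.1516,.018,87.3)"
```

```text
t 5.8 pos [ 0.5212 -0.1513  0.0175] F [-0.4 -0.3  5.7] w 0.0587 ff 65.68968944717199 q [ 0.63  0.81 -0.56  1.91  0.71  0.64  1.14]
shift now [-0.0007 -0.001  -0.0018] shift after turn [-0.0007 -0.001  -0.0018] turn [-0.     -0.0001  0.0002]
```

Request:
{"name": "step_arm", "arguments": {"increments": [[[0,0,-0.04],[0,0,0],-1],[[0,0,-0.13],[0,0,0],-1],[[0,0,-0.13],[0,0,0],-1],[[0,0,-0.13],[0,0,0],-1],[[0,0,0],[0,0,-0.0364],-1],[[0,0,0],[0,0,-0.0364],-1],[[0,0,0],[0,0,0],-1],[[0,0,0],[0,0,0],-1]]}}

```text
t: 6.8
tool_pos: [0.5208, -0.1514, 0.1462]
orientation: [0.282, -3.128, -0.0]
wrist_force: [0.9, 1.2, -0.8]
gripper_width: 0.0587
finger_force: 65.0
```

```bash
python3 -c "
from h import *
to(.5783,.0885,.14,100.4)"
```

```text
t 6.8 pos [ 0.5208 -0.1514  0.1462] F [ 0.9  1.2 -0.8] w 0.0587 ff 65.03261804580688 q [ 0.78  0.63 -0.77  1.87  0.57  0.87  1.47]
shift now [-0.3316  0.7525  0.0204] shift after turn [-0.3329  0.7519  0.0205] turn [ 0.0001 -0.0004 -0.0005]
```

Request:
{"name": "step_arm", "arguments": {"increments": [[[-0.0553,0.1254,0],[0,0,0],-1],[[-0.0553,0.1254,0],[0,0,0],-1],[[-0.0553,0.1254,0],[0,0,0],-1],[[-0.0553,0.1254,0],[0,0,0],-1],[[-0.0553,0.1254,0],[0,0,0],-1],[[-0.0553,0.1254,0],[0,0,0],-1],[[0,0,0],[0,0,0],-1],[[0,0,0],[0,0,0],-1]]}}

```text
t: 7.8
tool_pos: [0.5778, 0.088, 0.1458]
orientation: [0.284, -3.127, 0.001]
wrist_force: [0.6, -1.1, -1.7]
gripper_width: 0.0586
finger_force: 65.1
```

```bash
python3 -c "
from h import *
to(.5783,.0885,.125,100.4)
a=r.get_image('top')[100:250,100:260,::-1]; b=r.get_image('scene')[150:300,120:280,::-1]
cv2.imwrite('pics/p3.png',cv2.resize(np.hstack([a,b]),None,fx=2.5,fy=2.5))"
```

```text
t 7.8 pos [0.5778 0.088  0.1458] F [ 0.6 -1.1 -1.7] w 0.0586 ff 65.06276249885559 q [ 0.32  0.69 -0.76  1.76  0.59  0.93  1.05]
shift now [-0.0022  0.0013  0.0693] shift after turn [-0.002   0.0013  0.0693] turn [-0.0002 -0.0006 -0.0001]
```

View pics/p3.png

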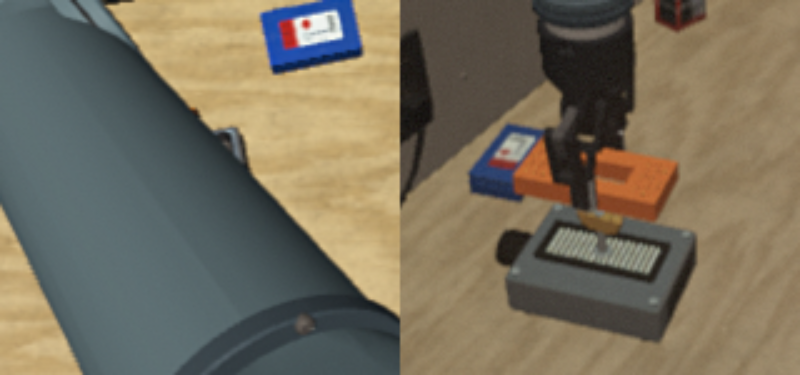

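The top view is blocked by the arm. In the scene view the cover is held level above the box, lined up with it, and the nut is below the slot. I'll lower it.

Request:
{"name": "step_arm", "arguments": {"increments": [[[-0.0021,0.0013,0.06],[0,0,0],-1],[[0,0,0.06],[0,0,0],-1],[[0,0,0.04],[0,0,0],-1],[[0,0,0.04],[0,0,0],-1],[[0,0,0.02],[0,0,0],-1],[[0,0,0],[0,0,0],-1],[[0,0,0],[0,0,0],-1]]}}

```text
t: 8.78
tool_pos: [0.5789, 0.0893, 0.0806]
orientation: [0.286, -3.128, -0.0]
wrist_force: [0.7, 0.1, -0.4]
gripper_width: 0.0586
finger_force: 65.1
```

```bash
python3 -c "
from h import *
to(.5783,.0885,.0735,100.4)"
```

```text
t 8.78 pos [0.5789 0.0893 0.0806] F [ 0.7  0.1 -0.4] w 0.0586 ff 65.09448051452637 q [ 0.27  0.78 -0.7   1.79  0.67  0.82  1.  ]
shift now [ 0.0025 -0.0024  0.0236] shift after turn [ 0.0025 -0.0024  0.0236] turn [ 0.0001 -0.      0.0002]
```

Request:
{"name": "step_arm", "arguments": {"increments": [[[0.002,-0.002,0.012],[0,0,0],-1],[[0,0,0.008],[0,0,0],-1],[[0,0,0.004],[0,0,0],-1],[[0,0,0],[0,0,0],-1]]}}

```text
t: 9.28
tool_pos: [0.578, 0.0883, 0.0735]
orientation: [0.285, -3.127, 0.001]
wrist_force: [-2.8, -1.9, 5.8]
gripper_width: 0.0591
finger_force: 65.9
```

```bash
python3 -c "
from h import *
to(.5783,.0885,.0735,100.4)"
```

```text
t 9.28 pos [0.578  0.0883 0.0735] F [-2.8 -1.9  5.8] w 0.0591 ff 65.91698169708252 q [ 0.27  0.79 -0.69  1.79  0.67  0.81  0.99]
shift now [-0.0011  0.0005  0.    ] shift after turn [-0.0011  0.0005  0.    ] turn [-0.0002 -0.0004  0.0001]
```

Contact at the expected height. I'll release the cover and go up.

Request:
{"name": "step_arm", "arguments": {"increments": [[[0,0,0],[0,0,0],0.7],[[0,0,0],[0,0,0],1],[[0,0,0],[0,0,0],1],[[0,0,-0.1],[0,0,0],1],[[0,0,-0.2],[0,0,0],1],[[0,0,-0.2],[0,0,0],1],[[0.2,0,0],[0,0,0],1],[[0.2,0,0],[0,0,0],1],[[0,0,0],[0,0,0],1]]}}

```text
t: 10.4
tool_pos: [0.4549, 0.065, 0.2218]
orientation: [0.287, -3.122, 0.006]
wrist_force: [0.9, 0.4, 0.3]
gripper_width: 0.0853
finger_force: 0.0
```

```bash
python3 -c "
from h import *
to(.5783,.0885,.15,95)
a=r.get_image('top')[120:250,120:260,::-1]; b=r.get_image('scene')[170:300,120:260,::-1]
cv2.imwrite('pics/p4.png',cv2.resize(np.hstack([a,b]),None,fx=2.8,fy=2.8))"
```

```text
t 10.4 pos [0.4549 0.065  0.2218] F [0.9 0.4 0.3] w 0.0853 ff 0.0 q [ 0.52  0.4  -0.92  2.01  0.41  0.93  1.14]
shift now [-0.4203  0.0027  0.2366] shift after turn [-0.4166  0.0421  0.2394] turn [-0.0012 -0.0021  0.0306]
```

View pics/p4.png

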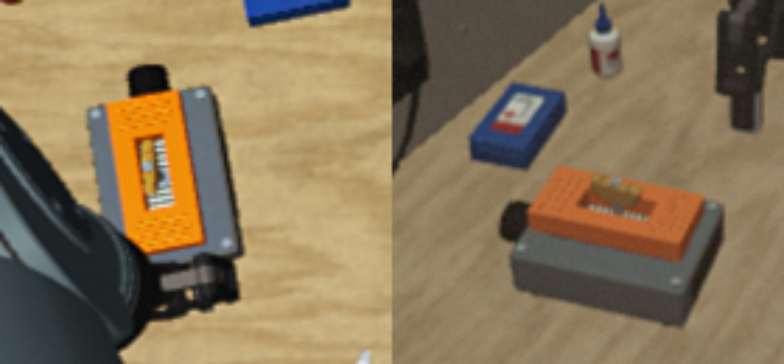

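The cover is seated square on the box, with the nut standing through the slot at about (150,165) in the left crop. I'll measure both once more.

```bash
python3 -c "
from h import *
im=r.get_image('top')
c=big(mask(im,(5,180,150),(20,255,255),(150,145,200,212))); print('cover',rect(ray('top',c,.076)))
b=big(mask(im,(8,60,40),(30,255,215),(165,165,185,200))); print(b.min(0),b.max(0),rect(ray('top',b,.097)))
to(.578,.0883,.15,95)"
```

```text
cover (array([578.9,  88.6, 131.2,  60.8]), 10.5)
[168 168] [178 192] (array([576.3,  89. ,  55.3,  22.6]), -0.8)
t 10.55 pos [0.4615 0.0668 0.2236] F [ 0.6 -0.1 -0.7] w 0.0852 ff 0.0 q [ 0.52  0.41 -0.92  2.    0.41  0.93  1.14]
shift now [-3.947e-01  1.000e-04  2.456e-01] shift after turn [-0.3932  0.0374  0.2452] turn [0.0001 0.0003 0.03  ]
```

Request:
{"name": "step_arm", "arguments": {"increments": [[[0,0,0],[0,0,0.03],1],[[-0.131,0.0125,0],[0,0,0],1],[[-0.131,0.0125,0.06],[0,0,0],1],[[-0.131,0.0125,0.1],[0,0,0],1],[[0,0,0.1],[0,0,0],1],[[0,0,0.1],[0,0,0],1],[[0,0,0],[0,0,0],1],[[0,0,0],[0,0,0],1]]}}

```text
t: 11.55
tool_pos: [0.5778, 0.0889, 0.1158]
orientation: [-0.138, 3.138, 0.001]
wrist_force: [0.1, 0.4, 0.4]
gripper_width: 0.0854
finger_force: 0.0
```

```bash
python3 -c "
from h import *
to(.578,.0883,.1035,95)"
```

```text
t 11.55 pos [0.5778 0.0889 0.1158] F [0.1 0.4 0.4] w 0.0854 ff 0.0 q [ 0.29  0.73 -0.72  1.78  0.61  0.87  0.94]
shift now [-0.0004 -0.0022  0.0411] shift after turn [-0.0004 -0.0022  0.0411] turn [0.0003 0.0002 0.0001]
```

Request:
{"name": "step_arm", "arguments": {"increments": [[[0,-0.002,0.041],[0,0,0],1],[[0,0,0],[0,0,0],0],[[0,0,0],[0,0,0],-0.4],[[0,0,0],[0,0,0],-1],[[0,0,0],[0,0,0],-1],[[0,0,0],[0,0,0],-1],[[0,0,0],[0,0,0],-1],[[0,0,0],[0,0,0],-1]]}}

```text
t: 12.55
tool_pos: [0.5766, 0.0883, 0.1029]
orientation: [0.139, -3.138, -0.001]
wrist_force: [-1.4, 2.3, 5.3]
gripper_width: 0.0086
finger_force: 63.3
```

```bash
python3 -c "
from h import *
to(.578,.0883,.1035,20)"
```

```text
t 12.55 pos [0.5766 0.0883 0.1029] F [-1.4  2.3  5.3] w 0.0086 ff 63.33030969792162 q [ 0.28  0.75 -0.71  1.79  0.63  0.85  0.93]
shift now [-0.0048 -0.0005 -0.0018] shift after turn [-0.0017  0.0045 -0.0018] turn [ 1.00e-04 -3.00e-04  4.17e-01]
```

Request:
{"name": "step_arm", "arguments": {"increments": [[[-0.004,0,0],[0,0,0.02],-1],[[0,0,0],[0,0,0.035],-1],[[0,0,0],[0,0,0.035],-1],[[0,0,0.0007],[0,0,0.035],-1],[[0,0,0.0007],[0,0,0.035],-1],[[0,0,0.0007],[0,0,0.035],-1],[[0,0,0.0007],[0,0,0.035],-1],[[0,0,0.0007],[0,0,0.035],-1],[[0,0,0.0007],[0,0,0.035],-1],[[0,0,0],[0,0,0],-1]]}}

```text
t: 13.8
tool_pos: [0.5775, 0.0906, 0.1017]
orientation: [-1.3, -2.858, -0.004]
wrist_force: [-2.0, 6.5, 3.5]
gripper_width: 0.0082
finger_force: 63.1
```

```bash
python3 -c "
from h import *
to(.578,.0883,.1025,20); print(r.state()['moment'])"
```

```text
t 13.8 pos [0.5775 0.0906 0.1017] F [-2.   6.5  3.5] w 0.0082 ff 63.10049997640817 q [ 0.13  0.68 -0.5   1.79  0.44  0.78  0.13]
shift now [-0.0071 -0.0038 -0.0028] shift after turn [-0.008  -0.001  -0.0028] turn [ 0.0003 -0.001   0.1172]
[ 1.49091234  0.52569696 -0.09479262]
```

Request:
{"name": "step_arm", "arguments": {"increments": [[[-0.003,-0.002,-0.001],[0,0,0.025],-1],[[-0.003,0,0],[0,0,0.025],-1],[[0,0,0],[0,0,0.025],-1],[[0,0,0],[0,0,0.022],-1],[[0,0,0],[0,0,0.012],-1],[[0,0,0],[0,0,0],-1],[[0,0,0],[0,0,0],-1]]}}

```text
t: 14.68
tool_pos: [0.5782, 0.091, 0.1015]
orientation: [-1.764, -2.596, -0.008]
wrist_force: [-0.0, 12.4, -4.3]
gripper_width: 0.0082
finger_force: 62.2
```

```bash
python3 -c "
from h import *
to(.578,.0883,.1025,20); print(r.state()['moment'])"
```

```text
t 14.68 pos [0.5782 0.091  0.1015] F [-0.  12.4 -4.3] w 0.0082 ff 62.1719981343449 q [ 0.08  0.67 -0.42  1.8   0.37  0.75 -0.15]
shift now [-0.008  -0.0039 -0.0035] shift after turn [-0.0082 -0.0037 -0.0034] turn [ 0.0007 -0.0019  0.009 ]
[ 2.48912111 -0.00922644 -0.05156706]
```

Tool angle puts the nut at about 1.37 rad, close to its stop. I'll release it, back off and check.

Request:
{"name": "step_arm", "arguments": {"increments": [[[0,0,0],[0,0,0],-0.6],[[0,0,0],[0,0,0],0],[[0,0,0],[0,0,0],1],[[0,0,0],[0,0,0],1],[[0,0,-0.1],[0,0,0],1],[[0,0,-0.2],[0,0,0],1],[[0,0,-0.2],[0,0,0],1],[[0,-0.2,0],[0,0,0],1],[[0,-0.2,0],[0,0,0],1],[[0,0,0],[0,0,0],1]]}}

```text
t: 15.92
tool_pos: [0.462, 0.0396, 0.2508]
orientation: [-1.771, -2.592, 0.01]
wrist_force: [1.7, -0.3, 1.6]
gripper_width: 0.0855
finger_force: 0.0
```

```bash
python3 -c "
from h import *
im=r.get_image('top'); print(r.state()['tool_pos'])
c=big(mask(im,(5,180,150),(20,255,255),(150,145,200,212))); print('cover',rect(ray('top',c,.076)))
a=im[135:225,140:220,::-1]; b=r.get_image('scene')[200:290,150:250,::-1]
cv2.imwrite('pics/p5.png',cv2.resize(np.hstack([a,b]),None,fx=4,fy=4))"
```

```text
[0.46531774 0.04093461 0.25180207]
cover (array([579. ,  88.8, 131.1,  60.8]), 10.3)
```

View pics/p5.png

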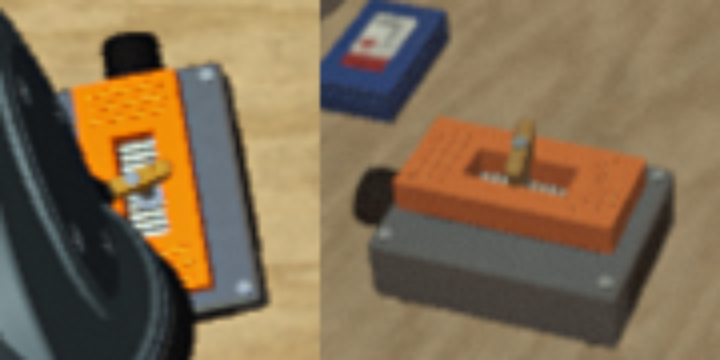

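The nut lies across the slot, running from (112,190) to (170,168) in the left crop. That is a yaw of about -69°, or 1.38 rad from the box axis. The cover is still centred and the arm is clear.

```bash
python3 -c "
from workcell import r
print(r.close_job())"
```

```text
the job is handed in; nothing more can be done
None
```

The job is handed in, with no verdict returned: the orange cover measured within about 1 mm of the stud axis and square on the gasket, the wing nut is turned to about 1.38 of 1.4 rad, the gripper is clear, and the blue cover was not touched.

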